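# Cover the swarf pot and bolt it shut

## Robot

A 7-joint arm with a two-finger parallel gripper is mounted at the origin on the work surface. World frame = base frame: x ahead of the robot, y to its left, z up, the work surface at z = 0. Lengths are in mm, angles in rad, forces in N, time in s.
With the tool pointing down it reaches from about 400 to 850 mm from the base axis. Payload 10.4 kg.
Tool frame: the origin (TCP) lies where the fingers leave the gripper's body, on its centre line; the fingertips stand 70 mm ahead of it and the grasp point (between the pads) lies 51 mm ahead of it; z points along the fingers, y is the line along which they close (so a half turn about z gives the same grasp; the last joint's range is limited). The gripper opens to 87 mm and grips with 3 to 60 N. Pads are 19 mm wide; open, the fingers measure 117 mm over their backs; the gripper's body (75 mm by 190 mm) begins 51 mm behind the grasp point.
Start: joints at [1.286, 0.332, -0.065, 1.46, 0.022, 1.35, -0.088], TCP at [161.781, -603.715, 292.276] pointing down, gripper open.
Joint ranges: [-2.6, 2.6], [-0.5, 2.12], [-1.47, 1.34], [0.16, 2.42], [-1.27, 4.41], [0.06, 2.06], [-2.6, 2.6]. Speed limits (rad/s): [2.22, 2.22, 2.79, 2.79, 3.14, 3.14, 3.14].

## Interface

Orientations are given as a unit quaternion [w, x, y, z].
In Python, from rig import r gives the robot as it stands.
- The arm moves only by the shell command python3 -m creep 'ROWS' [OPENING] [FORCE]. ROWS is JSON, a list of rows, each an object of numbers: "x", "y", "z": the shift along the world's x, y, z in units of 60 mm (1.0 is 60 mm); "ax", "ay", "az": the turn, a rotation vector about the world's x, y, z in units of 10 degrees (1.0 is 10 degrees). A call has exactly 5 rows; each row is the pose to reach, as a shift and turn from the pose commanded when the call began; what a row does not reach only later rows make up. A row lasts 1/8 s, in which the tool goes at most 62.5 mm and 10.7 degrees, less where a joint would pass 70% of its speed; a pose out of reach is approached as far as the arm can. A call with a gripper value outside its range is refused whole. OPENING is the opening, from -1 (shut) to 1 (fully open), so that 0 is half open, set as the call begins (- or left out, the last holds). The fingers move at their own pace and stop on an object; FORCE is the grip in N (left out, the last holds). Time passes only in rows, so rows that repeat a pose let the fingers close, or fill a call up. It gives the time, the measured TCP pose, the force, the opening and the grip force at its end, in the units of the state.
- r.get_obs(): the state, without advancing time (a new reading comes with each control period).
- r.snapshot(name): name is "scene" or "top" or "wrist"; returns the picture (400x640x3 uint8, red, green, blue); there is no depth.
- r.calibration(name): a dict with "intrinsics" (3x3 intrinsics, pixels), "T" (4x4, takes a point from camera to world coordinates). Camera axes: x right, y down, z forward; pixel columns grow to the right and rows downward; lengths in mm; the calibration is good to about 2 mm. A picture is of the moment at which its call begins: read the wrist's pose just before it. calibration takes no time and is no camera call; for the wrist camera it gives the pose at the moment of the call.
- r.finish_job(): hands the job in; it is judged then, once.
Trained networks look in the newest picture that a camera, given by its name, has taken for a name from the list of things; names that differ only in an ending like _2 or _b are one class to them, and where a whole thing is asked for, a point or a joint stands for the part that bears it (a point fixed in the world has none). Each returns a list of dicts, best first, with "conf" (0 to 1); they miss things now and then, are a little off and sometimes report something else, mostly with a low value. They report only what shows in the picture. A call takes as long as a camera call. They do not tell look-alikes from the thing itself.
- r.recognise(thing, camera): "box" ([left, top, width, height] in pixels, round what is visible of it).
- r.outline_of(thing, camera): "mask" (400x640 bool, what is visible of it) and "box" ([left, top, width, height] in pixels, round what is visible of it).
The state is a dict: "time_s": time; "joint_pos": joint angles; "joint_vel": joint speeds; "joint_efforts": joint torques, N m; "eef_pos": TCP position; "eef_rot": TCP orientation; "force": force on the tool from outside, world axes, zero at the start; "wrist_torque": the same for the moment, N m; "finger_gap": finger opening in mm; "finger_force": force on a finger pad.
Only numpy, scipy, OpenCV 4.12 (cv2) and the standard library are available. Lean on these libraries where they do the work, as an engineer would, in place of code of your own. Each camera call takes 0.05 s, during which the arm holds its last target. There are 200 camera calls.

## Task

Slide the loose round cover across the grey deck, without lifting it off, until its lip drops into the open mouth of the swarf pot and the cover sits fully down and level on the rim. Then lock it: slide the barrel bolt all the way across over the cover's edge and turn its red-tipped handle down into the keeper notch until it lies flat. Leave the padlock, the tray of key blanks and the oil can where they stand.

Things in the scene. Friction and masses are not known exactly. Their poses are not given: they have to be found in the camera images.
- mouth (a point): Centre of the swarf pot's round mouth in the deck: 96 mm across, marked by a flat steel ring; a solid slotted grille closes it 8.5 mm down. The point is at deck height, 60 mm over the bench. Axes: z up, y along the housing towards the barrel bolt, x away from the robot. Distances below are measured from here along these axes.
- unit: Fixed grey housing on the bench, 200 mm (x) x 390 mm (y) x 60 mm high; its flat top is the deck. Origin: centre of its underside; axes as mouth, which lies 20 mm to its +y. Two red knobs 32 mm across stand 16 mm out of its -x face, below the deck.
- cover: Loose red cover, about 0.3 kg: disc 108 mm across, 6 mm thick, lower edge bevelled 4 mm; below it a lip 90 mm across, 7 mm deep, bevelled too. Origin: centre of the lip's underside, z up; disc top at 13 mm. Starts lying on its lip on the deck at the -y side of the mouth. Seated, the origin is 7 mm below mouth (3 mm play all round), the disc on the rim. Flat on the deck it blocks the bolt.
- cup (a point): Centre of the open top of the cover's black finger cup, 35 mm above the cover's origin: an upright ring on top of the disc, 58 mm outside, 50 mm inside, 22 mm high, its floor the top of the disc. Fingertips placed inside it drag the cover along. Sliding in, the cover dips at the front and its back edge may hang on the rim, tilted, until pressed down there.
- bolt (a joint): Slide of the steel barrel bolt on the deck at the mouth's +y side, m: 0 = drawn back, 0.032 = all the way across (stop), moving to -y. Starts at 0 to 0.008, stays where left, friction 1.5 N. Rod 12 mm thick, axis 14 mm above the deck at x = 0; its tip is at y = 68 mm drawn back, 36 mm across. Two straps 10 mm wide, 26 mm long in x, 23.5 mm high hold it at y = 83 and 156 mm.
- handle (a joint): Turn of the bolt's handle about the rod's axis, rad: 0 = straight up, 1.52 = flat down to -x (stop). Starts at 0 to 0.3, stays where left, friction 0.04 N m. A bar 10 mm thick; its hub on the rod is 17 mm thick, 16 mm long. It stands at y = 131 mm with the bolt drawn back, 99 mm with it across.
- handle_ball (a point): Centre of the red ball, 16 mm across, on the end of the bolt's handle, 38 mm from the rod's axis; it slides and turns with the handle.
- notch (a point): Middle of the keeper notch at deck height: the 18 mm gap between two lugs 17 mm high, 6 mm wide in y and 10 mm long in x, centred at x = -21 mm, y = 87 and 111 mm. The handle goes down between them only with the bolt all the way across (within 4 mm).
- padlock: Bystander: brass padlock standing on the bench beyond the housing, 22 x 42 x 65 mm high; origin at the centre of its underside.
- blank_tray: Bystander: yellow tray with key blanks on the bench beyond the housing, 75 x 130 x 22 mm high; origin at the centre of its underside.
- oil_can: Bystander: blue can, 48 mm across, 110 mm high, on the bench past the housing's bolt end; origin at the centre of its underside.
Things that resemble listed ones, but are neither listed nor needed, are in the scene too. Of the things that look like the cover, the largest one is meant.

How it is judged:
By the outcome, as a careful person would: the job done as asked, in the order asked, and still so for the second after the job is handed in, with the robot touching nothing.
It also fails if it takes over 54 s, if anything falls off the work surface, if the arm or the gripper's body presses on something with over 40 N, if the wrist force passes 120 N, or if a joint passes its speed limit or range.

## Working session

There is one attempt and no reset: what is moved stays moved. The work goes in short steps, Python scripts to look and compute and a shell command to move; the robot and the scene stay as the last step left them, time stands still between calls to the robot, and variables do not carry over. Pictures are saved under pics/ and viewed, at most 10 in all, crops included, and the job is handed in when it is done.

```bash
mkdir -p pics; python3 - <<'E'
from rig import r
import cv2,numpy as np
for n in("scene","top"):
    im=r.snapshot(n); cv2.imwrite(f"pics/{n}0.png",im[:,:,::-1]); c=r.calibration(n); print(n,np.round(c["intrinsics"],1).tolist(),np.round(c["T"],3).tolist())
    for t in("cover","bolt","handle_ball","unit"):
        print(t,[(np.round(d["box"]).tolist(),round(d["conf"],2)) for d in r.recognise(t,n)[:4]])
o=r.get_obs();print(o)
E
```

```text
scene [[398.1, 0.0, 314.6], [0.0, 398.1, 199.9], [0.0, 0.0, 1.0]] [[0.571, 0.549, -0.61, 1230.523], [0.821, -0.371, 0.435, -441.724], [0.013, -0.749, -0.662, 762.391], [0.0, 0.0, 0.0, 1.0]]
cover [([258.0, 300.0, 41.0, 30.0], 0.88), ([254.0, 214.0, 46.0, 36.0], 0.75), ([176.0, 276.0, 33.0, 32.0], 0.57)]
bolt [([258.0, 215.0, 42.0, 31.0], 0.65), ([313.0, 159.0, 20.0, 28.0], 0.45)]
handle_ball [([324.0, 160.0, 7.0, 18.0], 0.53)]
unit [([210.0, 159.0, 155.0, 124.0], 0.74)]
top [[374.1, 0.0, 320.6], [0.0, 374.1, 193.5], [0.0, 0.0, 1.0]] [[0.026, -0.999, 0.027, 581.751], [-1.0, -0.026, 0.01, -10.992], [-0.009, -0.027, -1.0, 1072.179], [0.0, 0.0, 0.0, 1.0]]
cover [([434.0, 175.0, 27.0, 26.0], 0.91), ([388.0, 116.0, 28.0, 22.0], 0.91), ([343.0, 167.0, 43.0, 38.0], 0.9)]
bolt [([264.0, 218.0, 39.0, 16.0], 0.53)]
handle_ball [([277.0, 221.0, 7.0, 11.0], 0.61)]
unit [([260.0, 156.0, 155.0, 110.0], 0.64)]
{'time_s': 0.5, 'joint_pos': array([ 1.28639571,  0.33223368, -0.0647287 ,  1.46013989,  0.02162175,
        1.34991738, -0.08851713]), 'joint_vel': array([-4.69092973e-05, -1.63606913e-03,  1.57393385e-03, -6.08604047e-04,
       -1.29885099e-03, -4.18608532e-04, -1.66498665e-03]), 'joint_efforts': array([-7.47450813e-04, -6.22563744e+01,  2.42678938e-02, -3.89855719e+01,
       -6.11343328e-02,  3.21107148e-02,  6.70387044e-05]), 'eef_pos': array([ 161.78717063, -603.69308282,  292.23549122]), 'eef_rot': array([-1.43877357e-06,  9.91443551e-01,  1.30536142e-01,  7.41906945e-07]), 'force': array([-0.22991862,  0.28198693,  0.20892754]), 'wrist_torque': array([-0.01650986, -0.00787769, -0.02340451]), 'finger_force': 0.0, 'finger_gap': 87.11936829199402}
```

View pics/scene0.png

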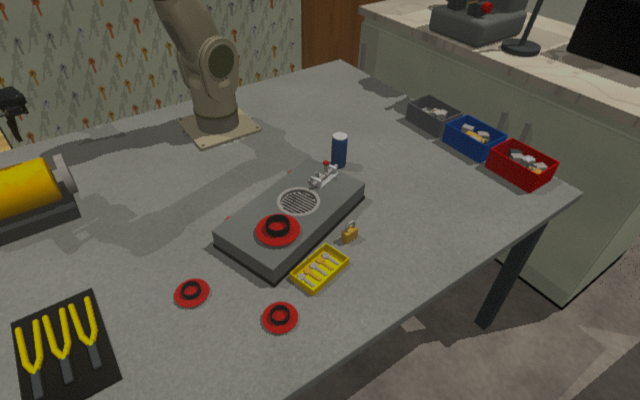

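View pics/top0.png

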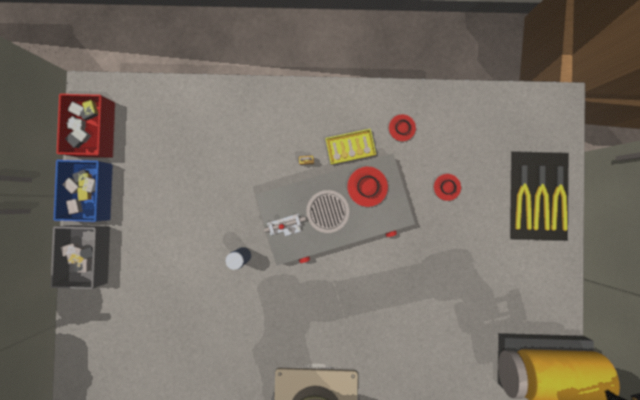

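Three things look like the cover: (368,186) on the deck, 43 px wide; (402,127) on the bench, 28 px; and (447,187) on the bench, 27 px. The one on the deck beside the mouth is the largest and fits the description. The mouth is near (327,211), the bolt near (284,225) and its red ball near (281,226).

```bash
cat > h.py <<'E'
from rig import r
import cv2,numpy as np
def ray(n,px,z,c=None):
    c=c or r.calibration(n); K=np.array(c["intrinsics"]);T=np.array(c["T"])
    d=T[:3,:3]@np.linalg.inv(K)@[px[0],px[1],1]; return T[:3,3]+d*(z-T[2,3])/d[2]
def proj(n,P,c=None):
    c=c or r.calibration(n); K=np.array(c["intrinsics"]);T=np.array(c["T"])
    q=K@(T[:3,:3].T@(np.array(P)-T[:3,3])); return q[:2]/q[2]
def red(im):
    a=im.astype(int); return ((a[...,0]>90)&(a[...,0]>2.2*a[...,1])&(a[...,0]>2.2*a[...,2])).astype(np.uint8)
E
python3 - <<'E'
from h import *
im=r.snapshot("top")
m=red(im); n,l,s,c=cv2.connectedComponentsWithStats(m)
for i in range(1,n):
    if s[i,4]>8: print(s[i].tolist(),c[i].round(1), ray("top",c[i],70).round(1))
u=r.outline_of("unit","top")[0]["mask"].astype(np.uint8)
u2=cv2.morphologyEx(u,cv2.MORPH_CLOSE,np.ones((15,15)))
(cx,cy),wh,a=R=cv2.minAreaRect(np.argwhere(u2)[:,::-1].astype(np.float32))
print(R); b=cv2.boxPoints(R); P=np.array([ray("top",p,60) for p in b]); print(P.round(1)); print([np.degrees(np.arctan2(*(P[(i+1)%4]-P[i])[[1,0]])).round(1) for i in range(4)],[np.linalg.norm(P[(i+1)%4]-P[i]).round() for i in range(4)])
crop=im[110:280,240:470].copy(); cv2.imwrite("pics/c1.png",cv2.resize(crop,None,fx=3.4,fy=3.4,interpolation=cv2.INTER_CUBIC)[:,:,::-1])
print("mouth guess",ray("top",(327,211),60))
E
```

```text
[57, 94, 45, 62, 968] [ 85.2 130.7] [762.1 640.2  70. ]
[389, 115, 26, 26, 331] [401.4 127.8] [ 790.6 -213.8   70. ]
[397, 122, 11, 11, 99] [402.4 127. ] [ 792.8 -216.5   70. ]
[348, 167, 40, 39, 817] [366.8 186.4] [ 630.5 -124.4   70. ]
[435, 174, 26, 26, 334] [446.4 186.9] [ 634.5 -337.1   70. ]
[360, 178, 17, 18, 247] [368.  186.1] [ 631.3 -127.9   70. ]
[443, 181, 11, 12, 105] [448.  186.7] [ 635.2 -341.2   70. ]
[280, 225, 4, 3, 10] [281.2 226. ] [518.7 101.8  70. ]
[386, 231, 10, 5, 32] [391.1 233.5] [ 506.4 -192.2   70. ]
[300, 258, 9, 4, 28] [304.  259.5] [431.1  38.4  70. ]
((334.944091796875, 211.47003173828125), (79.38407135009766, 145.2067413330078), 73.19131469726562)
[[ 601.3  179.2   60. ]
 [ 724.8 -194.4   60. ]
 [ 521.  -260.4   60. ]
 [ 398.2  111.    60. ]]
[np.float64(-71.7), np.float64(-162.1), np.float64(108.3), np.float64(18.6)] [np.float64(394.0), np.float64(214.0), np.float64(391.0), np.float64(214.0)]
mouth guess [561.73389184 -19.77747774  60.        ]
```

View pics/c1.png

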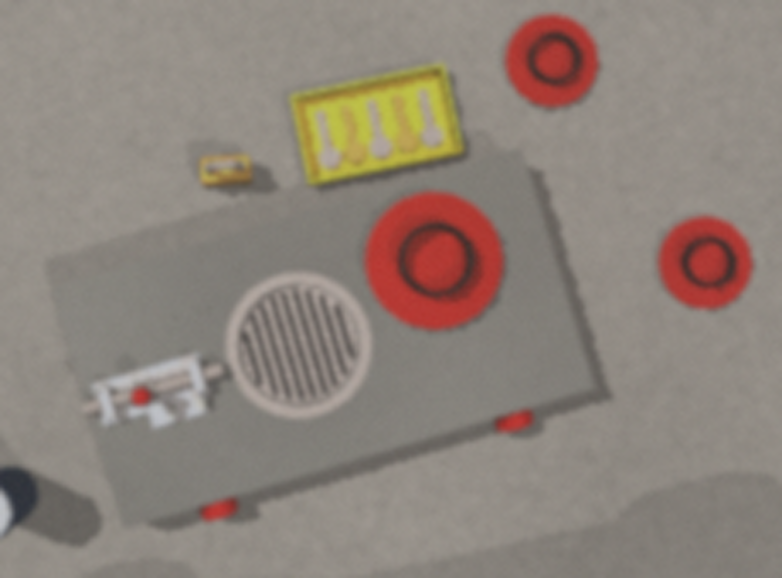

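The crop confirms it: the cover is the big red disc at crop (435,262), about 108 mm wide. The mouth ring is at crop (298,343), and the bolt at (145,390) lies with its notch lugs towards the robot. I'll move above these for a wrist look.

```bash
python3 -m creep '[{"x":0.6,"y":0.75,"z":0.1},{"x":1.2,"y":1.5,"z":0.2},{"x":1.8,"y":2.25,"z":0.3},{"x":2.4,"y":3,"z":0.45},{"x":3,"y":3.7,"z":0.6}]'; python3 -m creep '[{"x":0.6,"y":0.75},{"x":1.2,"y":1.5},{"x":1.8,"y":2.25},{"x":2.4,"y":3},{"x":3,"y":3.7}]';  python3 -m creep '[{"x":0.6,"y":0.7},{"x":1,"y":1.3},{"x":1.2,"y":1.5},{"x":1.2,"y":1.5},{"x":1.2,"y":1.5}]' -0.68
python3 - <<'E'
from h import *
o=r.get_obs();c=r.calibration("wrist");im=r.snapshot("wrist")
print(o["eef_pos"],o["eef_rot"],np.round(c["T"],3).tolist(),np.round(c["intrinsics"],1).tolist())
cv2.imwrite("pics/w1.png",im[:,:,::-1])
E
```

```text
[ 161.79163521 -603.72848969  292.27138804] [5.56033087e-05 9.91443536e-01 1.30536244e-01 2.81502242e-05] [[0.258, -0.934, -0.247, 230.392], [-0.966, -0.249, -0.066, -585.597], [0.0, 0.256, -0.967, 384.866], [0.0, 0.0, 0.0, 1.0]] [[355.5, 0.0, 321.2], [0.0, 355.5, 203.6], [0.0, 0.0, 1.0]]schema error: expected keys x, y, z, ax, ay, az
schema error: expected keys x, y, z, ax, ay, az
schema error: expected keys x, y, z, ax, ay, az
```

View pics/w1.png

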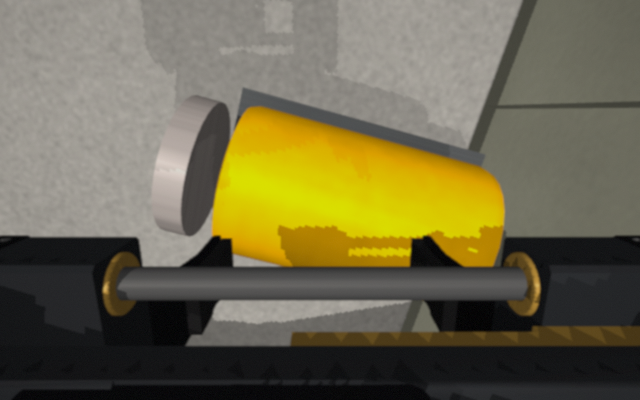

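The rows were refused because all six keys are required, so nothing moved. The picture only shows the yellow drum under the start pose. I'll resend with the full keys.

```bash
python3 -m creep '[{"x":0.4,"y":0.7,"z":0.4,"ax":0,"ay":0,"az":0},{"x":0.9,"y":1.5,"z":0.7,"ax":0,"ay":0,"az":0},{"x":1.5,"y":2.3,"z":0.9,"ax":0,"ay":0,"az":0},{"x":2.1,"y":3.1,"z":1,"ax":0,"ay":0,"az":0},{"x":2.7,"y":3.9,"z":1,"ax":0,"ay":0,"az":0}]' -0.68;  python3 -m creep '[{"x":0.6,"y":0.8,"z":0,"ax":0,"ay":0,"az":0},{"x":1.2,"y":1.6,"z":0,"ax":0,"ay":0,"az":0},{"x":1.8,"y":2.4,"z":0,"ax":0,"ay":0,"az":0},{"x":2.4,"y":3.2,"z":0,"ax":0,"ay":0,"az":0},{"x":3,"y":4,"z":0,"ax":0,"ay":0,"az":0}]'; python3 -m creep '[{"x":0.6,"y":0.8,"z":0,"ax":0,"ay":0,"az":0.2},{"x":0.6,"y":0.8,"z":0,"ax":0,"ay":0,"az":0.2},{"x":0.6,"y":0.8,"z":0,"ax":0,"ay":0,"az":0.2},{"x":0.6,"y":0.8,"z":0,"ax":0,"ay":0,"az":0.2},{"x":0.6,"y":0.8,"z":0,"ax":0,"ay":0,"az":0.2}]'
python3 - <<'E'
from h import *
o=r.get_obs();c=r.calibration("wrist");im=r.snapshot("wrist")
import pickle;pickle.dump((c,im),open("w2.pkl","wb"))
print(o["eef_pos"],o["eef_rot"],o["finger_gap"])
cv2.imwrite("pics/w2.png",im[:,:,::-1])
E
```

```text
time_s: 1.27
eef_pos: [324.8, -368.1, 353.1]
eef_rot: [0.001, 0.991, 0.131, 0.0]
force: [0.3, -0.2, -0.7]
finger_gap: 45.1
finger_force: 0.0
time_s: 1.9
eef_pos: [504.6, -128.2, 352.6]
eef_rot: [0.0, 0.991, 0.13, 0.0]
force: [0.2, -0.4, 0.2]
finger_gap: 14.0
finger_force: 0.0
time_s: 2.52
eef_pos: [539.4, -82.8, 352.4]
eef_rot: [0.0, 0.989, 0.147, 0.0]
force: [-0.2, -0.8, -0.5]
finger_gap: 14.1
finger_force: 0.0
[539.39753998 -82.83133205 352.43453591] [3.28637099e-04 9.89163492e-01 1.46817838e-01 2.98449938e-05] 14.122735958149802
```

View pics/w2.png

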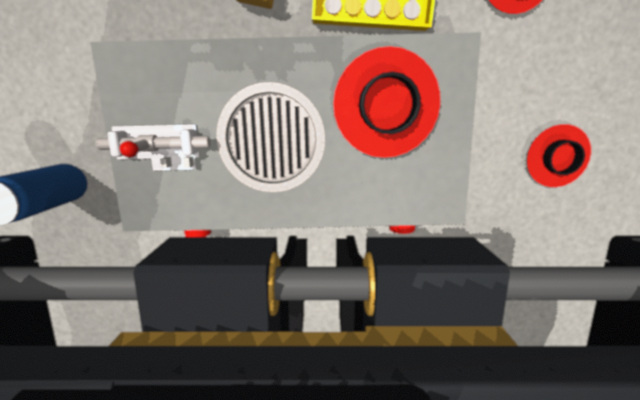

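The wrist view shows the cover at (387,102), the mouth at (271,137), the rod tip at about (212,142) and the red ball at (129,149).

```bash
cat >> h.py <<'E'
def circ(P):
    P=np.asarray(P)[:,:2];A=np.c_[2*P,np.ones(len(P))];s=np.linalg.lstsq(A,(P**2).sum(1),rcond=None)[0]
    R=np.sqrt(s[2]+s[0]**2+s[1]**2);return s[:2].round(1),R.round(1),np.abs(np.hypot(*(P-s[:2]).T)-R).mean().round(2)
def big(m,px):
    cs=cv2.findContours(m,cv2.RETR_EXTERNAL,cv2.CHAIN_APPROX_NONE)[0]
    return max((k for k in cs if cv2.pointPolygonTest(cv2.convexHull(k),px,False)>=0),key=cv2.contourArea)[:,0].astype(float)
E
python3 - <<'E'
from h import *
import pickle;c,im=pickle.load(open("w2.pkl","rb"))
k=big(red(im),(387.,102.)); print("cover",circ([ray("w",p,72,c) for p in k]))
g=im.astype(int); m=(g.min(2)>165).astype(np.uint8)
print("ring px",im[137,222],im[137,228],im[60,250],im[137,271])
m[:, :212]=0;m[:,330:]=0;m[:75]=0;m[200:]=0
k2=big(m,(271.,137.)); h=cv2.convexHull(k2.astype(np.float32))[:,0]; print("ring outer",circ([ray("w",p,60,c) for p in h]))
d=(g.max(2)<70).astype(np.uint8)
# deck edges by threshold
hsv=cv2.cvtColor(im,cv2.COLOR_RGB2GRAY)
b=red(im)[130:165,110:145];n,l,s,cc=cv2.connectedComponentsWithStats(b);i=1+s[1:,4].argmax();pb=cc[i]+[110,130];print("ball",pb,ray("w",pb,110,c).round(1))
for n_,p in dict(TL=(93,43),TR=(479,33),BR=(465,223),BL=(123,231),tip=(215,142),rodL=(98,144)).items(): print(n_,ray("w",p,74 if n_ in("tip","rodL") else 60,c).round(1))
E
```

```text
cover (array([ 632.1, -124.2]), np.float64(53.3), np.float64(0.25))
ring px [233 226 221] [123 118 114] [151 151 145] [59 58 58]
ring outer (array([562.8, -18.8]), np.float64(59.4), np.float64(0.64))
ball [128.25925926 148.59722222] [521.3  99.9 110. ]
TL [602.9 174.4  60. ]
TR [ 723.3 -191.6   60. ]
BR [ 535.5 -255.4   60. ]
BL [413.4 115.2  60. ]
tip [544.7  32.8  74. ]
rodL [507.7 148.   74. ]
```

The fits agree with the given sizes:
- Cover radius is 53.3 mm against 54.
- The ring centre and housing centre agree to 2 mm: mouth at (562.7,-19.3), yaw 18°.
- The cover has to move (-69,+105).

Next I'll enter the cup with narrowed fingers.

```bash
python3 -m creep '[{"x":0.6,"y":-0.3,"z":-0.6,"ax":0,"ay":0,"az":0},{"x":1.2,"y":-0.55,"z":-1.2,"ax":0,"ay":0,"az":0},{"x":1.55,"y":-0.69,"z":-1.9,"ax":0,"ay":0,"az":0},{"x":1.55,"y":-0.69,"z":-2.4,"ax":0,"ay":0,"az":0},{"x":1.55,"y":-0.69,"z":-2.5,"ax":0,"ay":0,"az":0}]' -0.85
python3 -m creep '[{"x":0,"y":0,"z":-0.2,"ax":0,"ay":0,"az":0},{"x":0,"y":0,"z":-0.4,"ax":0,"ay":0,"az":0},{"x":0,"y":0,"z":-0.6,"ax":0,"ay":0,"az":0},{"x":0,"y":0,"z":-0.85,"ax":0,"ay":0,"az":0},{"x":0,"y":0,"z":-0.85,"ax":0,"ay":0,"az":0}]'
python3 -m creep '[{"x":0,"y":0,"z":0,"ax":0,"ay":0,"az":0},{"x":0,"y":0,"z":0,"ax":0,"ay":0,"az":0},{"x":0,"y":0,"z":0,"ax":0,"ay":0,"az":0},{"x":0,"y":0,"z":0,"ax":0,"ay":0,"az":0},{"x":0,"y":0,"z":0,"ax":0,"ay":0,"az":0}]' -0.66 5
python3 - <<'E'
from h import *
for n in("scene","wrist"): cv2.imwrite(f"pics/{n}3.png",r.snapshot(n)[:,:,::-1])
a=cv2.imread("pics/scene3.png")[150:290,190:390];b=cv2.imread("pics/wrist3.png");cv2.imwrite("pics/m3.png",np.hstack([cv2.resize(a,(428,300)),cv2.resize(b[0:400],(370,300))]))
E
```

```text
time_s: 3.2
eef_pos: [631.7, -123.6, 200.1]
eef_rot: [-0.001, 0.989, 0.147, -0.002]
force: [0.4, -0.9, -0.3]
finger_gap: 6.5
finger_force: 0.0
time_s: 3.82
eef_pos: [632.0, -123.1, 149.7]
eef_rot: [-0.0, 0.989, 0.148, -0.001]
force: [-0.1, 0.7, -0.7]
finger_gap: 6.6
finger_force: 0.0
time_s: 4.45
eef_pos: [632.8, -123.1, 151.4]
eef_rot: [0.0, 0.989, 0.148, 0.0]
force: [-0.7, -0.3, -0.2]
finger_gap: 15.2
finger_force: 0.0
```

View pics/m3.png

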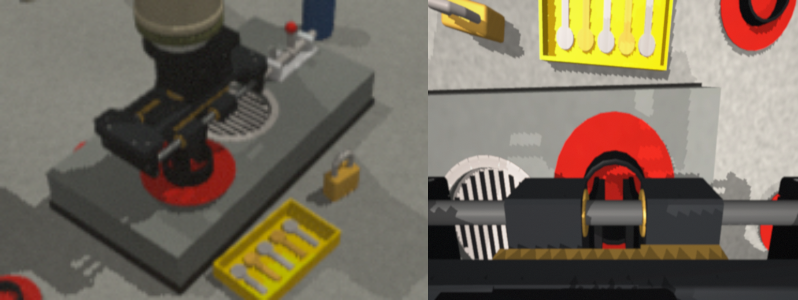

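The fingers are inside the cup with no contact force. Now dragging most of the way.

```bash
python3 -m creep '[{"x":-0.1,"y":0.15,"z":0,"ax":0,"ay":0,"az":0},{"x":-0.25,"y":0.38,"z":0,"ax":0,"ay":0,"az":0},{"x":-0.4,"y":0.6,"z":0,"ax":0,"ay":0,"az":0},{"x":-0.55,"y":0.83,"z":0,"ax":0,"ay":0,"az":0},{"x":-0.7,"y":1.06,"z":0,"ax":0,"ay":0,"az":0}]'
python3 -m creep '[{"x":-0.1,"y":0.15,"z":0,"ax":0,"ay":0,"az":0},{"x":-0.2,"y":0.3,"z":0,"ax":0,"ay":0,"az":0},{"x":-0.3,"y":0.45,"z":0,"ax":0,"ay":0,"az":0},{"x":-0.4,"y":0.6,"z":0,"ax":0,"ay":0,"az":0},{"x":-0.48,"y":0.72,"z":0,"ax":0,"ay":0,"az":0}]'
python3 - <<'E'
from h import *
for n in("scene","top","wrist"): cv2.imwrite(f"pics/{n}4.png",r.snapshot(n)[:,:,::-1])
a=cv2.imread("pics/scene4.png")[150:290,190:390];b=cv2.imread("pics/wrist4.png");cv2.imwrite("pics/m4.png",np.hstack([cv2.resize(a,(428,300)),cv2.resize(b[0:400],(370,300))]))
E
```

```text
time_s: 5.18
eef_pos: [590.0, -58.4, 151.3]
eef_rot: [0.0, 0.989, 0.148, 0.0]
force: [0.6, -1.0, -0.9]
finger_gap: 14.8
finger_force: 0.6
time_s: 5.8
eef_pos: [561.6, -15.7, 151.3]
eef_rot: [0.0, 0.989, 0.148, 0.0]
force: [0.3, -1.3, -1.2]
finger_gap: 15.0
finger_force: 0.4
```

View pics/m4.png

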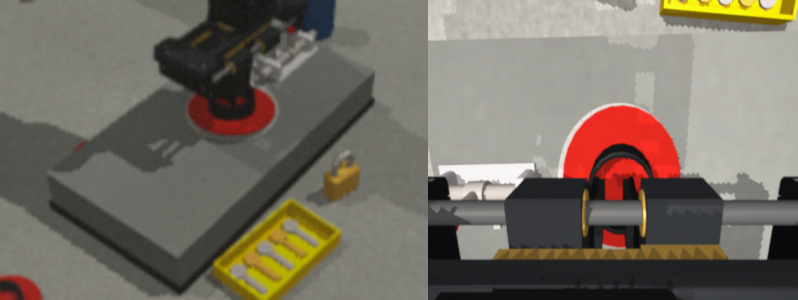

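The cover lies over the mouth at wrist-crop (620,150), and a sliver of ring shows on the bolt side. It may be hanging at the back, so I'll press down gently inside the cup.

```bash
python3 -m creep '[{"x":0,"y":0,"z":-0.04,"ax":0,"ay":0,"az":0},{"x":0,"y":0,"z":-0.08,"ax":0,"ay":0,"az":0},{"x":0,"y":0,"z":-0.12,"ax":0,"ay":0,"az":0},{"x":0,"y":0,"z":-0.15,"ax":0,"ay":0,"az":0},{"x":0,"y":0,"z":-0.15,"ax":0,"ay":0,"az":0}]'
python3 -m creep '[{"x":0,"y":0,"z":-0.03,"ax":0,"ay":0,"az":0},{"x":0,"y":0,"z":-0.06,"ax":0,"ay":0,"az":0},{"x":0,"y":0,"z":-0.08,"ax":0,"ay":0,"az":0},{"x":0,"y":0,"z":-0.08,"ax":0,"ay":0,"az":0},{"x":0,"y":0,"z":-0.08,"ax":0,"ay":0,"az":0}]'
python3 -c "
from h import *
cv2.imwrite('pics/t5.png',r.snapshot('top')[:,:,::-1])"
```

```text
time_s: 6.58
eef_pos: [561.9, -16.3, 142.1]
eef_rot: [-0.0, 0.989, 0.148, -0.0]
force: [0.3, -0.0, 0.8]
finger_gap: 14.6
finger_force: 0.0
time_s: 7.2
eef_pos: [562.0, -16.3, 137.5]
eef_rot: [0.0, 0.989, 0.148, 0.0]
force: [-0.0, 0.3, -0.1]
finger_gap: 15.0
finger_force: 0.0
```

The tips are at 67.5 mm with no contact, so the cover has dropped and its floor is below that. I'll press to about 64.

```bash
python3 -m creep '[{"x":0,"y":0,"z":-0.02,"ax":0,"ay":0,"az":0},{"x":0,"y":0,"z":-0.03,"ax":0,"ay":0,"az":0},{"x":0,"y":0,"z":-0.04,"ax":0,"ay":0,"az":0},{"x":0,"y":0,"z":-0.05,"ax":0,"ay":0,"az":0},{"x":0,"y":0,"z":-0.05,"ax":0,"ay":0,"az":0}]'
```

```text
time_s: 7.88
eef_pos: [562.3, -16.3, 136.2]
eef_rot: [0.001, 0.989, 0.148, 0.0]
force: [-7.6, -0.7, 17.4]
finger_gap: 14.9
finger_force: 9.2
```

Contact came at tip height 66.2, which matches the seated floor at 66. I'll narrow the fingers, retreat upward and look.

```bash
python3 -m creep '[{"x":0,"y":0,"z":0.05,"ax":0,"ay":0,"az":0},{"x":0,"y":0,"z":0.1,"ax":0,"ay":0,"az":0},{"x":0,"y":0,"z":0.4,"ax":0,"ay":0,"az":0},{"x":0,"y":0,"z":0.8,"ax":0,"ay":0,"az":0},{"x":0,"y":0,"z":1.3,"ax":0,"ay":0,"az":0}]' -0.85
python3 -m creep '[{"x":-0.3,"y":0.2,"z":0.5,"ax":0,"ay":0,"az":0},{"x":-0.6,"y":0.4,"z":1,"ax":0,"ay":0,"az":0},{"x":-0.8,"y":0.6,"z":1.3,"ax":0,"ay":0,"az":0},{"x":-0.8,"y":0.6,"z":1.3,"ax":0,"ay":0,"az":0},{"x":-0.8,"y":0.6,"z":1.3,"ax":0,"ay":0,"az":0}]' -1
python3 - <<'E'
from h import *
import pickle
c=r.calibration("wrist");im=r.snapshot("wrist");pickle.dump((c,im),open("w6.pkl","wb"))
print(c["T"][:3,3] if hasattr(c["T"],"shape") else 0)
cv2.imwrite("pics/w6.png",im[:,:,::-1])
p=proj("w",(562.7,-19.3,66),c); print(p)
k=big(red(im),tuple(map(float,p))); print("cover",circ([ray("w",q,65,c) for q in k]))
E
```

```text
time_s: 8.5
eef_pos: [561.8, -16.2, 213.9]
eef_rot: [-0.0, 0.989, 0.148, -0.0]
force: [0.1, 0.1, 0.0]
finger_gap: 6.5
finger_force: 0.0
time_s: 9.12
eef_pos: [514.1, 19.0, 290.1]
eef_rot: [0.0, 0.989, 0.148, -0.0]
force: [-0.3, -0.1, -0.2]
finger_gap: 0.7
finger_force: 0.0
[582.09810343  39.43909967 382.63323755]
[378.07995976 150.99822862]
cover (array([566.2, -21.5]), np.float64(53.1), np.float64(0.26))
```

View pics/w6.png

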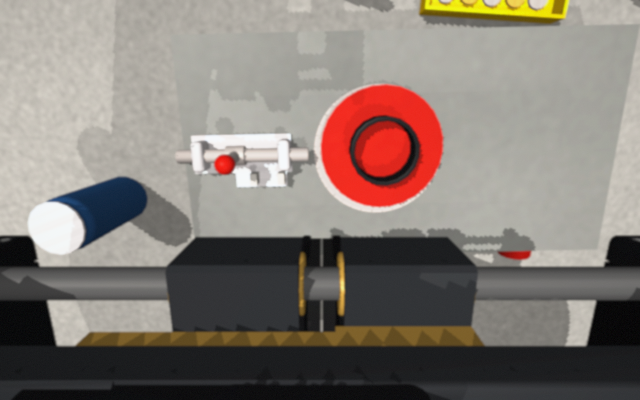

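The ring shows a crescent at left and below, so the cover sits at (566,-21.5), about 4 mm to +x/-y. That fits the play, but I'll check that it's level by pressing its back edge, where the top should be at z=66.

```bash
python3 -m creep '[{"x":0.4,"y":-0.5,"z":-0.2,"ax":0,"ay":0,"az":0},{"x":0.9,"y":-1.1,"z":-0.8,"ax":0,"ay":0,"az":0},{"x":1.12,"y":-1.43,"z":-1.5,"ax":0,"ay":0,"az":0},{"x":1.12,"y":-1.43,"z":-2.1,"ax":0,"ay":0,"az":0},{"x":1.12,"y":-1.43,"z":-2.3,"ax":0,"ay":0,"az":0}]'
python3 -m creep '[{"x":0,"y":0,"z":-0.08,"ax":0,"ay":0,"az":0},{"x":0,"y":0,"z":-0.14,"ax":0,"ay":0,"az":0},{"x":0,"y":0,"z":-0.18,"ax":0,"ay":0,"az":0},{"x":0,"y":0,"z":-0.22,"ax":0,"ay":0,"az":0},{"x":0,"y":0,"z":-0.22,"ax":0,"ay":0,"az":0}]'
python3 -m creep '[{"x":0,"y":0,"z":-0.02,"ax":0,"ay":0,"az":0},{"x":0,"y":0,"z":-0.04,"ax":0,"ay":0,"az":0},{"x":0,"y":0,"z":-0.06,"ax":0,"ay":0,"az":0},{"x":0,"y":0,"z":-0.06,"ax":0,"ay":0,"az":0},{"x":0,"y":0,"z":-0.06,"ax":0,"ay":0,"az":0}]'
```

```text
time_s: 9.8
eef_pos: [579.8, -66.6, 149.1]
eef_rot: [-0.001, 0.989, 0.148, -0.002]
force: [0.5, -0.6, 0.4]
finger_gap: 0.2
finger_force: 0.0
time_s: 10.42
eef_pos: [581.2, -66.1, 139.4]
eef_rot: [0.0, 0.989, 0.148, 0.0]
force: [-0.1, 1.0, 0.2]
finger_gap: 0.3
finger_force: 0.0
time_s: 11.05
eef_pos: [581.3, -66.1, 136.2]
eef_rot: [0.0, 0.989, 0.148, 0.0]
force: [-1.8, 0.6, 7.3]
finger_gap: 0.2
finger_force: 3.1
```

The back edge top is also at 66.2, so the cover is down and level. Next I'll work out the ball and bolt state, solving the ball ray against the 38 mm circle round the rod axis.

```bash
python3 - <<'E'
from h import *
import pickle
M=np.array([562.7,-19.3,60.]);a=np.radians(18);X=np.array([np.cos(a),np.sin(a),0]);Y=np.array([-np.sin(a),np.cos(a),0])
for f,x0,y0 in(("w6.pkl",205,145),("w2.pkl",110,130)):
    c,im=pickle.load(open(f,"rb"))
    b=red(im)[y0:y0+40,x0:x0+40];n,l,s,cc=cv2.connectedComponentsWithStats(b);i=1+s[1:,4].argmax();p=cc[i]+[x0,y0]
    zs=np.arange(80,120,.25);L=[((ray("w",p,z,c)-M)@X,(ray("w",p,z,c)-M)@Y,z) for z in zs]
    e=[abs(np.hypot(x,z-74)-38) for x,y,z in L];j=int(np.argmin(e));print(p,np.round(L[j],1),"angle",np.arctan2(-L[j][0],L[j][2]-74).round(2))
for l in((-4,160),(-4,150),(0,122)): print(l,(M+l[0]*X+l[1]*Y).round(1))
E
```

```text
[224.28428094 164.16053512] [ -2.5 124.7 112. ] angle 0.07
[128.25925926 148.59722222] [ -2.3 125.1 112. ] angle 0.06
(-4, 160) [509.5 131.6  60. ]
(-4, 150) [512.5 122.1  60. ]
(0, 122) [525.   96.7  60. ]
```

Both views agree: handle at y=125 (slide about 6 mm), angle 0.07. I'll go to the +y side of the ball and bring the tip to z≈90, above the straps.

```bash
python3 -m creep '[{"x":0,"y":0,"z":0.4,"ax":0,"ay":0,"az":0},{"x":0,"y":0,"z":1.3,"ax":0,"ay":0,"az":0},{"x":-0.2,"y":0.6,"z":1.6,"ax":0,"ay":0,"az":0},{"x":-0.5,"y":1.4,"z":1.6,"ax":0,"ay":0,"az":0},{"x":-0.8,"y":2.2,"z":1.6,"ax":0,"ay":0,"az":0}]'
python3 -m creep '[{"x":-0.2,"y":0.6,"z":0,"ax":0,"ay":0,"az":0},{"x":-0.35,"y":1.01,"z":0,"ax":0,"ay":0,"az":0},{"x":-0.35,"y":1.01,"z":0,"ax":0,"ay":0,"az":0},{"x":-0.35,"y":1.01,"z":-0.5,"ax":0,"ay":0,"az":0},{"x":-0.35,"y":1.01,"z":-0.9,"ax":0,"ay":0,"az":0}]'
python3 - <<'E'
from h import *
for n in("scene","wrist"): cv2.imwrite(f"pics/{n}7.png",r.snapshot(n)[:,:,::-1])
a=cv2.imread("pics/scene7.png")[130:230,260:400];b=cv2.imread("pics/wrist7.png");cv2.imwrite("pics/m7.png",np.hstack([cv2.resize(a,(420,300)),cv2.resize(b[0:400],(370,300))]))
E
```

```text
time_s: 11.68
eef_pos: [532.6, 67.1, 231.9]
eef_rot: [0.0, 0.989, 0.148, 0.0]
force: [0.5, 0.7, -1.3]
finger_gap: 0.2
finger_force: 0.0
time_s: 12.3
eef_pos: [512.5, 125.1, 176.7]
eef_rot: [0.0, 0.989, 0.147, -0.0]
force: [-0.2, -0.1, -0.7]
finger_gap: 0.4
finger_force: 0.0
```

View pics/m7.png

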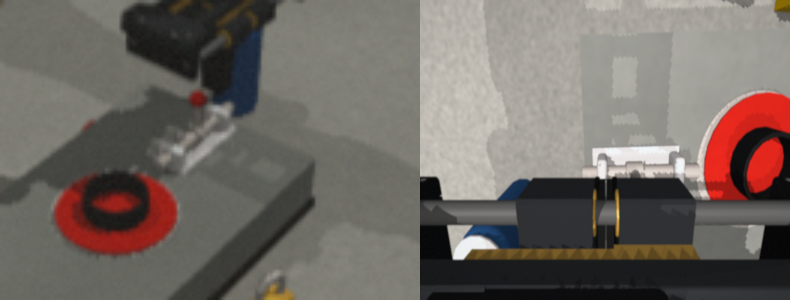

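The closed fingers hang just beyond the red ball (left crop (198,98)), on the bolt's outer side, clear of the can. I'll lower to a tip height of about 90 and push -y along the rod.

```bash
python3 -m creep '[{"x":0,"y":0,"z":-0.14,"ax":0,"ay":0,"az":0},{"x":0,"y":0,"z":-0.27,"ax":0,"ay":0,"az":0},{"x":0.03,"y":-0.1,"z":-0.27,"ax":0,"ay":0,"az":0},{"x":0.06,"y":-0.2,"z":-0.27,"ax":0,"ay":0,"az":0},{"x":0.09,"y":-0.28,"z":-0.27,"ax":0,"ay":0,"az":0}]'
python3 -m creep '[{"x":0.02,"y":-0.06,"z":0,"ax":0,"ay":0,"az":0},{"x":0.04,"y":-0.12,"z":0,"ax":0,"ay":0,"az":0},{"x":0.06,"y":-0.18,"z":0,"ax":0,"ay":0,"az":0},{"x":0.08,"y":-0.24,"z":0,"ax":0,"ay":0,"az":0},{"x":0.08,"y":-0.24,"z":0,"ax":0,"ay":0,"az":0}]'
```

```text
time_s: 13.02
eef_pos: [517.8, 109.3, 161.8]
eef_rot: [-0.0, 0.989, 0.148, 0.0]
force: [-1.4, 2.1, 1.0]
finger_gap: 1.1
finger_force: 0.8
time_s: 13.65
eef_pos: [522.6, 94.8, 161.5]
eef_rot: [0.0, 0.989, 0.148, 0.0]
force: [-0.0, 0.4, -0.0]
finger_gap: 0.5
finger_force: 0.0
```

```bash
python3 -m creep '[{"x":0.01,"y":-0.03,"z":0,"ax":0,"ay":0,"az":0},{"x":0.02,"y":-0.06,"z":0,"ax":0,"ay":0,"az":0},{"x":0.03,"y":-0.09,"z":0,"ax":0,"ay":0,"az":0},{"x":0.03,"y":-0.09,"z":0,"ax":0,"ay":0,"az":0},{"x":0.03,"y":-0.09,"z":0,"ax":0,"ay":0,"az":0}]'
```

```text
time_s: 14.28
eef_pos: [524.1, 90.1, 161.5]
eef_rot: [-0.0, 0.989, 0.148, 0.0]
force: [-1.0, 2.3, 0.3]
finger_gap: 0.5
finger_force: 1.4
```

```bash
python3 -m creep '[{"x":0.01,"y":-0.03,"z":0,"ax":0,"ay":0,"az":0},{"x":0.02,"y":-0.06,"z":0,"ax":0,"ay":0,"az":0},{"x":0.03,"y":-0.09,"z":0,"ax":0,"ay":0,"az":0},{"x":0.03,"y":-0.09,"z":0,"ax":0,"ay":0,"az":0},{"x":0.03,"y":-0.09,"z":0,"ax":0,"ay":0,"az":0}]'
```

```text
time_s: 14.9
eef_pos: [524.6, 88.7, 161.5]
eef_rot: [-0.002, 0.989, 0.15, -0.001]
force: [-5.8, 16.4, 1.3]
finger_gap: 0.6
finger_force: 8.6
```

The stop is reached at 16 N, so the bolt is fully across. I'll back off, go over, and come down on the handle's +x side.

```bash
python3 -m creep '[{"x":-0.06,"y":0.2,"z":0,"ax":0,"ay":0,"az":0},{"x":-0.06,"y":0.2,"z":0.5,"ax":0,"ay":0,"az":0},{"x":-0.06,"y":0.2,"z":1,"ax":0,"ay":0,"az":0},{"x":0.45,"y":0,"z":1,"ax":0,"ay":0,"az":0},{"x":0.48,"y":-0.03,"z":1,"ax":0,"ay":0,"az":0}]'
python3 -m creep '[{"x":0,"y":0,"z":0,"ax":0,"ay":0,"az":0},{"x":0,"y":0,"z":-0.4,"ax":0,"ay":0,"az":0},{"x":0,"y":0,"z":-0.8,"ax":0,"ay":0,"az":0},{"x":0,"y":0,"z":-0.9,"ax":0,"ay":0,"az":0},{"x":0,"y":0,"z":-0.9,"ax":0,"ay":0,"az":0}]'
python3 - <<'E'
from h import *
for n in("scene","wrist"): cv2.imwrite(f"pics/{n}8.png",r.snapshot(n)[:,:,::-1])
a=cv2.imread("pics/scene8.png")[130:230,260:400];b=cv2.imread("pics/wrist8.png");cv2.imwrite("pics/m8.png",np.hstack([cv2.resize(a,(420,300)),cv2.resize(b[0:400],(370,300))]))
E
```

```text
time_s: 15.52
eef_pos: [556.2, 80.7, 221.5]
eef_rot: [0.001, 0.989, 0.146, 0.0]
force: [-1.0, 0.5, 0.1]
finger_gap: 0.5
finger_force: 0.0
time_s: 16.15
eef_pos: [554.5, 82.9, 167.7]
eef_rot: [0.0, 0.989, 0.148, -0.0]
force: [0.3, 0.4, -0.2]
finger_gap: 0.5
finger_force: 0.0
```

View pics/m8.png

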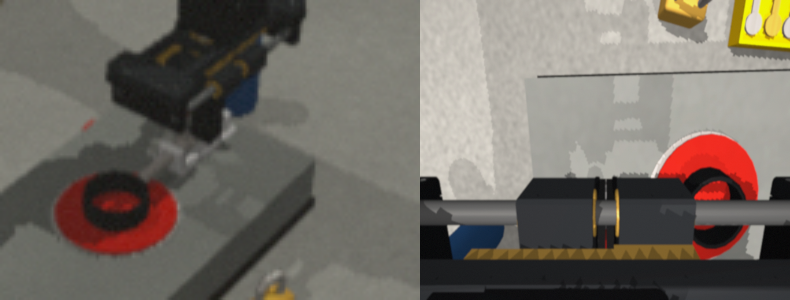

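The fingers stand on the far side of the handle at local (24,100), with the ball hidden behind them. Now pushing -x to turn it over.

```bash
python3 -m creep '[{"x":-0.08,"y":-0.03,"z":-0.03,"ax":0,"ay":0,"az":0},{"x":-0.16,"y":-0.05,"z":-0.06,"ax":0,"ay":0,"az":0},{"x":-0.24,"y":-0.08,"z":-0.09,"ax":0,"ay":0,"az":0},{"x":-0.31,"y":-0.1,"z":-0.09,"ax":0,"ay":0,"az":0},{"x":-0.38,"y":-0.12,"z":-0.09,"ax":0,"ay":0,"az":0}]'
python3 -m creep '[{"x":-0.08,"y":-0.03,"z":0,"ax":0,"ay":0,"az":0},{"x":-0.16,"y":-0.05,"z":0,"ax":0,"ay":0,"az":0},{"x":-0.24,"y":-0.08,"z":0,"ax":0,"ay":0,"az":0},{"x":-0.32,"y":-0.1,"z":0,"ax":0,"ay":0,"az":0},{"x":-0.35,"y":-0.11,"z":0,"ax":0,"ay":0,"az":0}]'
```

```text
time_s: 16.88
eef_pos: [532.0, 75.3, 162.2]
eef_rot: [0.0, 0.989, 0.148, 0.0]
force: [2.5, 0.8, 0.2]
finger_gap: 0.4
finger_force: 1.2
time_s: 17.5
eef_pos: [510.7, 68.8, 162.1]
eef_rot: [0.0, 0.989, 0.148, -0.0]
force: [1.4, 1.1, 0.7]
finger_gap: 0.6
finger_force: 0.7
```

Finger centre is at local x=-22 and the handle is well over. I'll lift, go above the ball and press it down; its top should end at z≈82.

```bash
python3 -m creep '[{"x":0.05,"y":0.02,"z":0.2,"ax":0,"ay":0,"az":0},{"x":0,"y":0,"z":0.4,"ax":0,"ay":0,"az":0},{"x":-0.22,"y":-0.07,"z":0.4,"ax":0,"ay":0,"az":0},{"x":-0.22,"y":-0.07,"z":0.3,"ax":0,"ay":0,"az":0},{"x":-0.22,"y":-0.07,"z":0.15,"ax":0,"ay":0,"az":0}]'
python3 -m creep '[{"x":0,"y":0,"z":-0.08,"ax":0,"ay":0,"az":0},{"x":0,"y":0,"z":-0.16,"ax":0,"ay":0,"az":0},{"x":0,"y":0,"z":-0.22,"ax":0,"ay":0,"az":0},{"x":0,"y":0,"z":-0.27,"ax":0,"ay":0,"az":0},{"x":0,"y":0,"z":-0.3,"ax":0,"ay":0,"az":0}]'
python3 -m creep '[{"x":0,"y":0,"z":-0.02,"ax":0,"ay":0,"az":0},{"x":0,"y":0,"z":-0.04,"ax":0,"ay":0,"az":0},{"x":0,"y":0,"z":-0.06,"ax":0,"ay":0,"az":0},{"x":0,"y":0,"z":-0.06,"ax":0,"ay":0,"az":0},{"x":0,"y":0,"z":-0.06,"ax":0,"ay":0,"az":0}]'
```

```text
time_s: 18.12
eef_pos: [497.6, 64.4, 170.5]
eef_rot: [0.0, 0.989, 0.148, 0.0]
force: [-0.3, -0.2, -0.4]
finger_gap: 0.3
finger_force: 0.0
time_s: 18.75
eef_pos: [497.8, 64.7, 153.1]
eef_rot: [0.0, 0.989, 0.148, -0.0]
force: [-4.7, -1.7, 8.7]
finger_gap: 0.7
finger_force: 4.8
time_s: 19.38
eef_pos: [497.9, 64.7, 151.6]
eef_rot: [0.001, 0.989, 0.148, 0.0]
force: [-13.8, -2.7, 31.0]
finger_gap: 0.5
finger_force: 15.0
```

Firm stop at tip 81.6 with 31 N, so the handle is flat. I'll lift away and inspect.

```bash
python3 -m creep '[{"x":0,"y":0,"z":0.3,"ax":0,"ay":0,"az":0},{"x":0,"y":0,"z":1,"ax":0,"ay":0,"az":0},{"x":-0.3,"y":-0.2,"z":1.6,"ax":0,"ay":0,"az":0},{"x":-0.6,"y":-0.4,"z":2,"ax":0,"ay":0,"az":0},{"x":-0.6,"y":-0.4,"z":2,"ax":0,"ay":0,"az":0}]'
python3 - <<'E'
from h import *
im=r.snapshot("wrist");c=r.calibration("wrist");s=r.snapshot("scene")
cv2.imwrite("pics/m9.png",np.hstack([cv2.resize(im[20:245,120:520],None,fx=1.35,fy=1.35,interpolation=cv2.INTER_CUBIC),cv2.resize(s[140:260,230:350],(260,304))[:303]])[:,:,::-1])
M=np.array([562.7,-19.3,60.]);a=np.radians(18);X=np.array([np.cos(a),np.sin(a),0]);Y=np.array([-np.sin(a),np.cos(a),0])
p=proj("w",M,c);k=big(red(im),tuple(map(float,p)));print("cover",circ([ray("w",q,65,c) for q in k]))
q=proj("w",M-38*X+99*Y+[0,0,16],c);m=red(im);n,l,st,cc=cv2.connectedComponentsWithStats(m)
for i in range(1,n):
    if np.hypot(*(cc[i]-q))<25:w=ray("w",cc[i],76,c)-M;print("ball exp",q,"got",cc[i],"local",(w@X).round(1),(w@Y).round(1),st[i,4])
E
```

```text
time_s: 20.0
eef_pos: [462.1, 40.1, 271.4]
eef_rot: [0.001, 0.989, 0.147, 0.002]
force: [0.1, 0.0, 0.6]
finger_gap: 0.5
finger_force: 0.0Traceback (most recent call last):
  File "<stdin>", line 3, in <module>
    return _nx.concatenate(arrs, 1, dtype=dtype, casting=casting)
           ~~~~~~~~~~~~~~~^^^^^^^^^^^^^^^^^^^^^^^^^^^^^^^^^^^^^^^
ValueError: all the input array dimensions except for the concatenation axis must match exactly, but along dimension 0, the array at index 0 has size 304 and the array at index 1 has size 303
```

I've used all ten picture views, so I'll verify numerically.

```bash
python3 - <<'E'
from h import *
M=np.array([562.7,-19.3,60.]);a=np.radians(18);X=np.array([np.cos(a),np.sin(a),0]);Y=np.array([-np.sin(a),np.cos(a),0])
for cam in("wrist","top","scene"):
    c=r.calibration(cam);im=r.snapshot(cam);m=red(im);n,l,st,cc=cv2.connectedComponentsWithStats(m)
    p=proj(cam,M,c)
    k=big(m,tuple(map(float,p)));print(cam,"cover",circ([ray(cam,q,65,c) for q in k]))
    q=proj(cam,M-38*X+99*Y+[0,0,16],c)
    for i in range(1,n):
        if np.hypot(*(cc[i]-q))<30:w=ray(cam,cc[i],76,c)-M;print("ball exp",q.round(1),"got",cc[i].round(1),"local",(w@X).round(1),(w@Y).round(1),st[i,4])
E
```

```text
wrist cover (array([566.4, -22.6]), np.float64(52.1), np.float64(2.16))
ball exp [306.3 150.9] got [306.8 151.9] local -38.8 98.6 252
top cover (array([565.4, -23.7]), np.float64(49.8), np.float64(1.97))
ball exp [295.2 235.1] got [296.1 235.7] local -40.3 97.4 14
scene cover (array([564.8, -20. ]), np.float64(45.9), np.float64(8.74))
ball exp [309.6 172.8] got [309.3 171.9] local -41.3 101.7 15
ball exp [309.6 172.8] got [290. 189.] local -36.0 10.4 1
ball exp [309.6 172.8] got [297.7 197.1] local 1.0 -2.7 72
```

The ball is at local (-38.8, 98.6), against (-38, 99) expected when locked. The cover is unmoved and the robot is clear, so I'm handing in.

```bash
python3 -c "
from rig import r
print(r.finish_job())"
```

```text
the job is handed in; nothing more can be done
None
```

I handed the job in at about 20 s: the cover probed level on the rim, the bolt is fully across, and the handle is pressed flat in the keeper notch; I made no final check on the padlock, tray or oil can.

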